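# Tighten the nut of a plaster mould clamp

### The arm

A 7-joint arm with a two-finger parallel gripper is mounted at the origin on the work surface. World frame = base frame: x ahead of the robot, y to its left, z up, the work surface at z = 0. Lengths are in m, angles in rad, forces in N, time in s.
With the tool pointing down it reaches from about 0.375 to 0.925 m from the base axis. Payload 3.1 kg.
Tool frame: the origin (TCP) lies between the finger pads; the fingertips stand 19 mm ahead of it and the grasp point (between the pads) is the TCP; z points along the fingers, y is the line along which they close (so a half turn about z gives the same grasp; the last joint's range is limited). The gripper opens to 85 mm and grips with 20 to 120 N. Pads are 22 mm wide; open, the fingers measure 114 mm over their backs; the gripper's body (76 mm by 85 mm) begins 54 mm behind the grasp point. The pads swing forward as they close: fully open they stand 13 mm farther back than shut.
Start: joints at [-1.229, 0.383, 0.044, 1.598, -0.018, 1.161, -0.05], TCP at [0.277, 0.588, 0.217] pointing down, gripper open.
Joint ranges: [-2.61, 2.61], [-0.41, 2.15], [-1.48, 1.57], [0, 2.5], [-1.57, 4.71], [0.05, 1.97], [-2.85, 2.85]. Speed limits (rad/s): [2.79, 2.79, 3.14, 3.14, 3.14, 3.14, 3.14].

### API

Orientations are given as a unit quaternion [x, y, z, w].
In Python, from bench import move_ptp, movel, move_j, move_gripper, pause, inverse_kinematics, read_camera, camera_params, MotionError, sign_off, look_for, tip_of, read_time_s, read_qpos, read_joint_vel, read_effort, read_eef_pos, read_tcp_rot, read_ft_force, read_ft_torque, read_finger_gap, read_grasp_force gives the robot as it stands. Calls block until the motion is done:
- move_ptp(position, orientation): joint-space move of the TCP to a pose.
- movel(position, orientation=None, speed=0.15): straight line of the TCP; orientation=None keeps the orientation; speed is the mean speed in m/s.
- move_j(angles): joint-space move.
- move_gripper(opening, effort=None): finger opening in m; effort is the grip in N (None keeps the last); returns when the fingers have stopped.
- pause(seconds).
- inverse_kinematics(position, orientation): joint angles nearest the present ones, or None.
- read_camera(name): name is "scene" or "top"; returns the picture (384x512x3 uint8, red, green, blue); there is no depth.
- camera_params(name): a dict with "K" (3x3 intrinsics, pixels), "camera_from_world" (4x4, takes a point from world to camera coordinates). Camera axes: x right, y down, z forward; pixel columns grow to the right and rows downward; lengths in m; the calibration is good to about 2 mm. A picture is of the moment at which its call begins. camera_params takes no time and is no camera call.
A pose or a line that the arm cannot do raises MotionError and nothing moves.
- sign_off(): hands the job in; it is judged then, once.
Trained networks look in the newest picture that a camera, given by its name, has taken for a name from the list of things; names that differ only in an ending like _2 or _b are one class to them, and where a whole thing is asked for, a point or a joint stands for the part that bears it (a point fixed in the world has none). Each returns a list of dicts, best first, with "confidence" (0 to 1); they miss things now and then, are a little off and sometimes report something else, mostly with a low value. They report only what shows in the picture. A call takes as long as a camera call. They do not tell look-alikes from the thing itself.
- look_for(camera, name): "at" ([column, row] in pixels, amid what is visible of it).
- tip_of(camera, name): "at" ([column, row] in pixels: a listed point, or the origin of a listed thing).
Readings, each from a call of its own:
- read_time_s(): time.
- read_qpos(): joint angles.
- read_joint_vel(): joint speeds.
- read_effort(): joint torques, N m.
- read_eef_pos(): TCP position.
- read_tcp_rot(): TCP orientation.
- read_ft_force(): force on the tool from outside, world axes, zero at the start.
- read_ft_torque(): the same for the moment, N m.
- read_finger_gap(): finger opening in m.
- read_grasp_force(): force on a finger pad.
Only numpy, scipy, OpenCV 4.12 (cv2) and the standard library are available. Lean on these libraries where they do the work, as an engineer would, in place of code of your own. Each camera call takes 0.05 s, during which the arm holds its last target. There are 200 camera calls.

### The job

The plaster mould on the bench is clamped by one large nut that is still loose. Run the nut down with the fingers, clockwise, until it is hand-tight (its white stripe at the short mark), then tighten it with the spanner until the stripe stands at the long mark. Lift the spanner off and lay it flat on the bench, clear of the clamp, and leave the bowl, jar and cutter where they stand.

Things in the scene. Friction and masses are not known exactly. Their poses are not given: they have to be found in the camera images.
- clamp: Mould clamp, fixed. Origin under its centre, z up. Round one vertical axis: board 150 (x) x 120 (y) x 16 mm, white plaster mould 130 x 100 mm up to z = 90 mm, round aluminium plate, 96 mm diameter, top at z = 98 mm, washer 51 mm wide, 3 mm thick, the nut, and a 19 mm stud ending at z = 130 mm.
- short_mark (a point): Middle of the short dark mark on the plate, 33.5 mm from the axis, on the clamp's +x side; the mark is 9 mm long. Hand-tight: stripe here.
- long_mark (a point): Middle of the long dark mark on the plate (18 mm long), 38 mm from the axis, 0.6 rad clockwise (from above) of the short mark. Fully tightened: stripe here.
- nut: Dark steel hex nut, captive on the stud, 36 mm across flats. Origin on its vertical axis, at its underside (101 mm above the bench). Hex 20 mm high, then a 4 mm chamfer to 31 mm diameter at the top. Its +x axis points through the corner with the white stripe; flats face +-y and every 60 degrees. It only turns (no rise); tightening is clockwise from above.
- run (a joint): Free turn of the nut, rad, growing as it is tightened (clockwise from above). Starts at 0.1 to 0.8, stops at 1.5: hand-tight, stripe at the short mark. Drag only 0.1 N m both ways, also later, so take fingers and spanner off without turning the nut back.
- stiff (a joint): Tightening past hand-tight, rad (clockwise), 0 at the start, at most 1.2. With run at its stop, nut and washer turn on together against a steady 0.45 N m and stay where left; at 0.6 the stripe is at the long mark. This part is for the spanner, not the fingers. The nut's total turn is run + stiff.
- spanner: Loose open-ended spanner, 0.4 kg, 250 mm long, flat on the bench. Origin under the middle of the grip, near its centre of mass; z up, +x to the jaw. Black rubber grip 24 mm wide, 14 mm thick, x = -120 to 60 mm. Steel head 12 mm thick (z = 0 to 12), 63 mm wide; jaw back wall at x = 87.5, tips at 129.5 mm.
- jaw (a point): Where the nut's axis belongs in the spanner: 110 mm along its +x from its origin, at its underside. Jaw 38.5 mm between faces, open to +x, up and down: lower it over the nut with +x along a line through two opposite nut corners (any of 6), underside about 4 mm above the nut's. About 0.13 rad of play before it bites. Grip firmly; let go, it tips off the nut.
- bowl: Bystander: terracotta bowl, 116 mm diameter, 62 mm high, loose; origin under its centre.
- jar: Bystander: glass jar with a white lid, 64 mm diameter, 80 mm high, loose; origin under its centre.
- cutter: Bystander: white plastic ring cutter, 90 mm outer diameter, 14 mm high, loose; origin under its centre.
Things that resemble listed ones, but are neither listed nor needed, are in the scene too. Of the things that look like the clamp, the smaller one is meant.

How it is judged:
On the way, in this order (a step that is already met when the one before it is completed fails the run):
1. the nut is run down to hand-tight by the fingers (within 0.12 rad of its stop, fingers on the nut) (value of joint run above 1.38 rad and contact force between the fingers and nut above 0.5 N), for 0.05 s.
2. the nut is tightened at least 0.42 rad beyond hand-tight with the spanner bearing on it (value of joint stiff above 0.42 rad and contact force between spanner and nut above 1 N), for 0.05 s.
At the end, for the whole second after the job is handed in: The nut is hand-tight (run above 1.36 rad) and tightened 0.42 to 0.8 rad further (long mark at 0.6); the spanner lies still and flat (within 0.12 rad) on the bench, not touching the clamp; bowl, jar and cutter are within 30 mm of where they stood (value of joint run above 1.36 rad and value of joint stiff between 0.42 and 0.8 rad and height (world z) of spanner below 0.012 m and angle between spanner's own z axis and vertical below 0.12 rad and linear speed of spanner below 0.02 m/s and contact force between spanner and clamp below 0.1 N and distance of each of bowl, jar, cutter from where it was at the start of the episode below 0.03 m).
It fails at once if the fingers take the nut more than 0.2 rad past hand-tight (value of joint stiff above 0.2 rad and contact force between the fingers and nut above 1 N).
It fails at once if a bystander is shifted by more than 30 mm (distance of any of bowl, jar, cutter from where it was at the start of the episode above 0.03 m).
It also fails if it takes over 72 s, if anything falls off the work surface, if the arm or the gripper's body presses on something with over 40 N, if the wrist force passes 120 N, or if a joint passes its speed limit or range.

## Working session

There is one attempt and no reset: what is moved stays moved. The work goes in short steps, each a Python script; the robot and the scene stay as the last script left them, time stands still between calls to the robot, and variables do not carry over. Pictures are saved under pics/ and viewed, at most 12 in all, crops included, and the job is handed in when it is done.

```bash
ls; mkdir -p pics
cat > h.py <<'E'
import numpy as np, cv2
from bench import *
P={c:camera_params(c) for c in("scene","top")}
def proj(c,X):
    p=P[c]["camera_from_world"]@np.append(X,1); q=P[c]["K"]@p[:3]; return q[:2]/q[2]
def ray(c,uv):
    T=P[c]["camera_from_world"]; d=T[:3,:3].T@np.linalg.solve(P[c]["K"],[uv[0],uv[1],1.]); o=-T[:3,:3].T@T[:3,3]; return o,d
def atz(c,uv,z):
    o,d=ray(c,uv); return o+d*(z-o[2])/d[2]
def tri(a,b):
    M=[];r=[]
    for c,uv in(("scene",a),("top",b)):
        T=P[c]["K"]@P[c]["camera_from_world"][:3]
        for k in(0,1): row=T[k]-uv[k]*T[2]; M.append(row/np.linalg.norm(row[:3]))
    M=np.array(M); X=np.linalg.lstsq(M[:,:3],-M[:,3],rcond=None)[0]
    return X, [np.round(proj(c,X)-uv,1) for c,uv in(("scene",a),("top",b))]
E
python3 - <<'E'
from h import *
np.set_printoptions(precision=3,suppress=True)
I={c:read_camera(c) for c in P}
for c in P: cv2.imwrite(f"pics/{c}0.png",I[c][...,::-1]); print(c,ray(c,[256,192]))
for n in["clamp","nut","short_mark","long_mark","spanner","jaw","bowl","jar","cutter"]:
    for c in P: print(n,c,[(np.round(d["at"]).tolist(),round(d["confidence"],2),atz(c,d["at"],0 if n not in("short_mark","long_mark","nut") else .1)[:2].round(3).tolist()) for d in tip_of(c,n)])
print(read_tcp_rot(),read_time_s())
E
```

```text
pics
scene (array([1.228, 0.343, 1.108]), array([-0.558, -0.274, -0.784]))
top (array([ 0.265, -0.013,  1.145]), array([ 0.198,  0.031, -0.98 ]))
clamp scene [([225.0, 125.0], 0.84, [0.236, -0.266]), ([201.0, 194.0], 0.82, [0.524, -0.182])]
clamp top [([340.0, 294.0], 0.95, [0.234, -0.264]), ([209.0, 147.0], 0.64, [0.619, 0.19]), ([320.0, 193.0], 0.56, [0.524, -0.171])]
nut scene [([221.0, 91.0], 0.63, [0.196, -0.302]), ([201.0, 169.0], 0.61, [0.512, -0.182])]
nut top [([357.0, 297.0], 0.84, [0.235, -0.287]), ([325.0, 187.0], 0.5, [0.521, -0.171])]
short_mark scene [([206.0, 94.0], 0.76, [0.232, -0.337]), ([191.0, 177.0], 0.63, [0.551, -0.191])]
short_mark top [([330.0, 175.0], 0.79, [0.556, -0.179]), ([369.0, 281.0], 0.65, [0.281, -0.313])]
long_mark scene [([189.0, 174.0], 0.97, [0.542, -0.201]), ([204.0, 88.0], 0.64, [0.212, -0.355])]
long_mark top [([338.0, 180.0], 0.87, [0.545, -0.205]), ([379.0, 290.0], 0.6, [0.26, -0.343])]
spanner scene [([322.0, 243.0], 0.81, [0.511, 0.195])]
spanner top [([199.0, 177.0], 0.6, [0.518, 0.206])]
jaw scene [([306.0, 275.0], 0.84, [0.621, 0.197])]
jaw top [([209.0, 146.0], 0.82, [0.623, 0.193])]
bowl scene [([230.0, 286.0], 0.98, [0.743, 0.039])]
bowl top [([264.0, 120.0], 0.86, [0.734, 0.035])]
jar scene [([146.0, 237.0], 0.65, [0.723, -0.236])]
jar top [([320.0, 196.0], 0.66, [0.513, -0.171]), ([345.0, 130.0], 0.65, [0.737, -0.227])]
cutter scene [([307.0, 334.0], 0.74, [0.764, 0.262])]
cutter top [([191.0, 100.0], 0.88, [0.768, 0.276])]
[ 0.218  0.976  0.    -0.   ] 1.0
```

Run:
```python
import cv2,numpy as np
a=cv2.imread("pics/scene0.png");b=cv2.imread("pics/top0.png")
cv2.imwrite("pics/a.png",cv2.resize(a,(800,600)));cv2.imwrite("pics/b.png",cv2.resize(b,(800,600),interpolation=cv2.INTER_CUBIC))
c=np.hstack([cv2.resize(a[140:230,150:250],(400,360),interpolation=cv2.INTER_CUBIC),cv2.resize(b[145:235,280:380],(400,360),interpolation=cv2.INTER_CUBIC)])
cv2.imwrite("pics/c.png",c)
```

```text
(no output)
```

View pics/a.png

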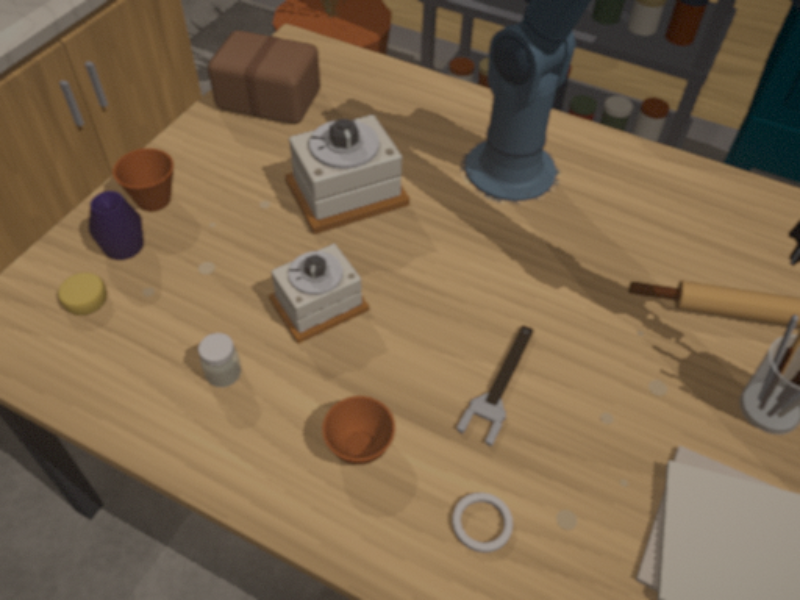

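View pics/b.png

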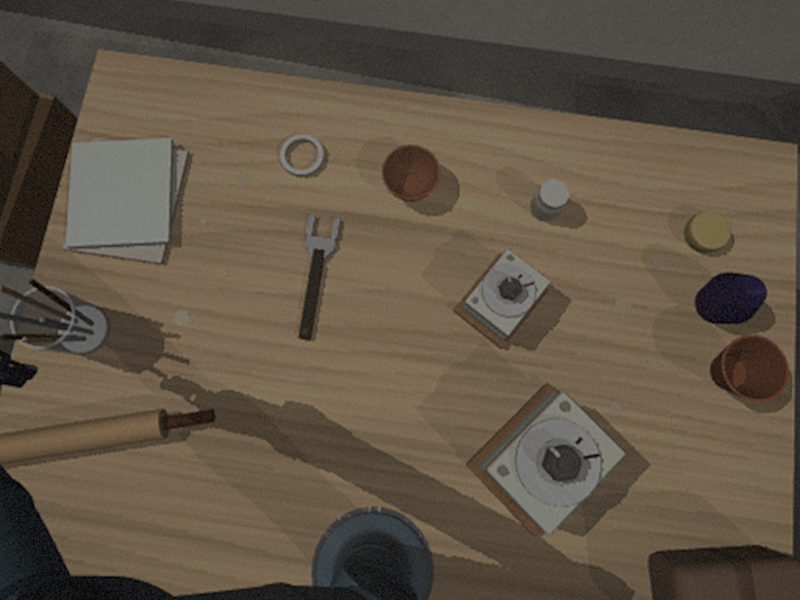

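View pics/c.png

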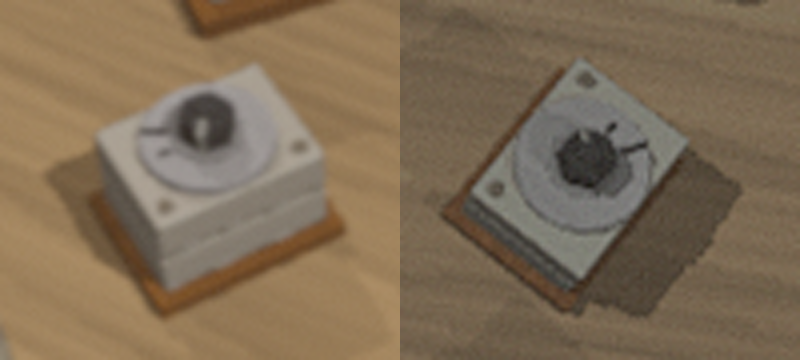

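The small clamp is at scene (201,180) / top (325,187), and the larger look-alike is at scene (222,90) / top (360,297), so I choose the small one. There is only one spanner: jaw at scene (306,275) / top (209,146), grip at scene (322,243) / top (199,177). The close crop shows the small clamp's nut, with the stripe anticlockwise of the short mark and the long mark clockwise of it. Next I refine the positions by averaging several pictures.

```bash
cat > fit.py <<'E'
from h import *
from scipy.optimize import least_squares
np.set_printoptions(precision=4,suppress=True)
near={"clamp":((201,194),(320,193)),"nut":((201,169),(325,187)),"short_mark":((191,177),(330,175)),"long_mark":((189,174),(338,180)),"spanner":((322,243),(199,177)),"jaw":((306,275),(209,146))}
obs={}
for i in range(5):
    for k,c in enumerate(P):
        read_camera(c)
        for n in near:
            for d in tip_of(c,n):
                if np.linalg.norm(np.array(d["at"])-near[n][k])<9: obs.setdefault((n,c),[]).append(d["at"]); break
m={k:np.median(v,0) for k,v in obs.items()}
for k,v in obs.items(): print(k,m[k],np.std(v,0),len(v))
for n in near:
    if (n,"scene") in m and (n,"top") in m: print(n,*tri(m[n,"scene"],m[n,"top"]))
R=lambda p,r,a:[p[0]+r*np.cos(a),p[1]+r*np.sin(a)]
def f(p):
    X={"clamp":[p[0],p[1],0],"nut":[p[0],p[1],.101],"short_mark":R(p,.0335,p[2])+[.098],"long_mark":R(p,.038,p[2]-.6)+[.098]}
    return np.concatenate([proj(c,X[n])-m[n,c] for n in X for c in P if (n,c) in m])
s=least_squares(f,[.52,-.17,-.65],loss="soft_l1"); print("clamp",s.x,"\n",s.fun.reshape(-1,2).tolist())
def g(p): return np.concatenate([proj(c,X)-m[n,c] for n,X in(("spanner",[p[0],p[1],0]),("jaw",R(p,.11,p[2])+[0])) for c in P])
s=least_squares(g,[.51,.2,0]); print("spanner",s.x,s.fun)
E
python3 fit.py
```

```text
('clamp', 'scene') [203.1 197.8] [1.4381 0.9239] 5
('nut', 'scene') [201.2 171. ] [1.6982 1.3422] 5
('short_mark', 'scene') [190.3 179.4] [1.2744 0.76  ] 5
('long_mark', 'scene') [189.9 173.5] [1.1565 1.4926] 5
('spanner', 'scene') [323.1 241.2] [1.021  1.6852] 5
('jaw', 'scene') [305.4 274.8] [1.4732 0.8163] 5
('clamp', 'top') [320.3 193.2] [1.3905 0.9069] 5
('nut', 'top') [323.7 186.3] [1.3659 1.0028] 5
('short_mark', 'top') [330.9 175.1] [1.3632 0.7419] 5
('long_mark', 'top') [339.2 183.3] [1.5271 1.7406] 5
('spanner', 'top') [198.8 178. ] [1.45   1.6558] 5
('jaw', 'top') [207.65 146.7 ] [1.2336 1.1758] 4
clamp [ 0.525  -0.1745 -0.0116] [array([0.2, 0. ]), array([ 0.2, -0. ])]
nut [ 0.5212 -0.1691  0.1065] [array([1.6, 0.4]), array([ 1.6, -0.4])]
short_mark [ 0.5572 -0.1847  0.1001] [array([0.9, 0.2]), array([ 0.9, -0.2])]
long_mark [ 0.5363 -0.2064  0.0936] [array([-1.1, -0.3]), array([-1.1,  0.3])]
spanner [0.5126 0.2005 0.0138] [array([0.8, 0. ]), array([ 0.7, -0.1])]
jaw [ 0.6199  0.1957 -0.003 ] [array([0.2, 0. ]), array([ 0.2, -0. ])]
clamp [ 0.5235 -0.1714 -0.4966] 
 [[1.0667829552926662, -2.35632406943526], [-0.27368927928569065, -0.4488274263420351], [0.6067231585593618, 1.9426958503686933], [2.1620690330861407, -0.6740975215221283], [0.9501277617102915, -0.6887689744031604], [1.497487829712611, 1.534972093287422], [-1.7665852174440886, -0.09497102961222481], [-0.9850489202303834, -1.6584493725641494]]
spanner [ 0.5102  0.2004 -0.0437] [ 0.4858  2.1252  1.2744  1.6663  0.2697 -0.4967  0.0915 -0.3886]
```

```bash
cat > refine.py <<'E'
from h import *
from scipy.optimize import minimize
np.set_printoptions(precision=4,suppress=True)
def rect(x0,x1,y0,y1,z,n=60):
    t=np.linspace(0,1,n)[:,None]; c=np.array([[x0,y0,z],[x1,y0,z],[x1,y1,z],[x0,y1,z],[x0,y0,z]]); return np.vstack([c[i]*(1-t)+c[i+1]*t for i in range(4)])
def circ(r,z): a=np.linspace(0,6.283,120)[:,None]; return np.hstack([r*np.cos(a),r*np.sin(a),0*a+z])
clampM=np.vstack([rect(-.075,.075,-.06,.06,.016),rect(-.065,.065,-.05,.05,.09),circ(.048,.098)])
spM=np.vstack([rect(-.12,.06,-.012,.012,.014),rect(.0875,.1295,-.01925,.01925,.012)[60:],rect(.0875,.1295,-.0315,.0315,.012)])
I={c:[read_camera(c) for _ in range(6)] for c in P}; I={c:np.mean(v,0).astype(np.uint8) for c,v in I.items()}
D={}
for c in P:
    g=cv2.GaussianBlur(cv2.cvtColor(I[c],cv2.COLOR_RGB2GRAY),(0,0),.8); D[c]=np.minimum(cv2.distanceTransform(255-cv2.Canny(g,25,60),cv2.DIST_L2,5),4)
def pts(c,M,p):
    C,S=np.cos(p[2]),np.sin(p[2]); W=M@np.array([[C,S,0],[-S,C,0],[0,0,1]])+[p[0],p[1],0]
    h=(W@P[c]["camera_from_world"][:3,:3].T+P[c]["camera_from_world"][:3,3])@P[c]["K"].T; return h[:,:2]/h[:,2:]
def cost(p,M,cams):
    return sum(cv2.remap(D[c],pts(c,M,p).astype(np.float32)[:,None],None,cv2.INTER_LINEAR).mean() for c in cams)
def fit(M,p0,cams):
    best=min((minimize(cost,np.add(p0,[dx,dy,a]),(M,cams),method="Nelder-Mead",options=dict(initial_simplex=np.add(p0,[dx,dy,a])+np.array([[0,0,0],[.005,0,0],[0,.005,0],[0,0,.1]]))) for a in(-.2,-.1,0,.1) for dx in(-.003,.003) for dy in(-.003,.003)),key=lambda s:s.fun); return best.x,best.fun
if __name__=="__main__":
    for nm,M,p0 in(("clamp",clampM,[.5235,-.1714,-.55]),("spanner",spM,[.510,.2,-.04])):
        for cams in(["scene"],["top"],["scene","top"]):
            p,f=fit(M,p0,cams); print(nm,cams,p,f)
        out=[]
        for c in P:
            b=pts(c,M,p); u0=b.mean(0).astype(int); x,y=u0-40; J=cv2.resize(I[c][y:y+80,x:x+80,::-1],(400,400),interpolation=cv2.INTER_CUBIC); 
            for u in b: cv2.circle(J,tuple(int(v) for v in (u-[x,y]+.5)*5),0,(0,255,0),-1)
            out.append(J)
        cv2.imwrite(f"pics/ov_{nm}.png",np.hstack(out))
    cv2.imwrite("pics/ov.png",cv2.resize(np.vstack([cv2.imread("pics/ov_clamp.png"),cv2.imread("pics/ov_spanner.png")]),(600,600)))
    np.savez("avg.npz",**I)
E
python3 refine.py
```

```text
clamp ['scene'] [ 0.5279 -0.1671 -0.5426] 1.0019559860229492
clamp ['top'] [ 0.5223 -0.1685 -0.5463] 0.7311602234840393
clamp ['scene', 'top'] [ 0.5246 -0.17   -0.5468] 1.8423223495483398
spanner ['scene'] [0.5111 0.1946 0.0224] 0.7443352937698364
spanner ['top'] [0.5119 0.1964 0.0243] 0.5605022311210632
spanner ['scene', 'top'] [0.5116 0.1954 0.023 ] 1.3824238777160645
```

View pics/ov.png

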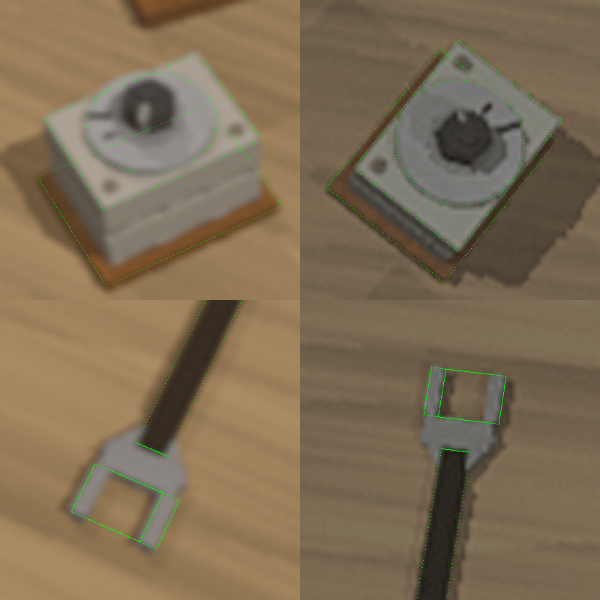

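The overlays match both views well: clamp at (0.524, -0.170), yaw -0.546, and spanner at (0.5116, 0.1955), yaw 0.023. Next I get the stripe angle and check IK for the plan.

```bash
cat >> h.py <<'E'
from scipy.spatial.transform import Rotation as Ro
def quat(yaw):  # tool down, tool y axis along world angle yaw
    y=np.array([np.cos(yaw),np.sin(yaw),0]); z=np.array([0,0,-1.]); return Ro.from_matrix(np.array([np.cross(y,z),y,z]).T).as_quat()
AX=np.array([.524,-.1695]); PSI=-.546
SP=np.array([.5116,.1955]); SY=.023
E
python3 - <<'E'
from h import *
np.set_printoptions(precision=3,suppress=True)
I=np.load("avg.npz")
for c in P:
    g=I[c].astype(float).mean(2); best=[]
    for a in np.linspace(-3.14,3.14,126):
        # stripe on the chamfer near the corner
        v=[cv2.getRectSubPix(g.astype(np.float32),(1,1),tuple(proj(c,[AX[0]+r*np.cos(a),AX[1]+r*np.sin(a),z])))[0,0] for r,z in((.013,.125),(.0155,.124),(.0175,.1225))]
        best.append((np.mean(v),a))
    best.sort(reverse=True); print(c,np.round(best[:8],2).tolist())
q0=read_qpos(); print(q0)
for y in np.arange(-3.2,3.2,.4): 
    r=[]
    for p in([*AX,.16],[*SP,.06]):
        q=inverse_kinematics(p,quat(y)); r.append(None if q is None else np.round(q,2).tolist())
    print(round(y,2),*r)
E
```

```text
scene [[120.57, 0.23], [119.81, 0.18], [119.01, 0.28], [117.21, 0.13], [113.64, 0.33], [112.61, 0.08], [108.14, 0.38], [106.07, 0.03]]
top [[98.1, 0.33], [97.48, 0.38], [96.78, 0.28], [92.89, 0.23], [90.86, 0.43], [85.71, 0.18], [79.83, 0.48], [78.28, 0.13]]
[-1.229  0.383  0.044  1.598 -0.018  1.161 -0.05 ]
-3.2 [-0.78, 0.69, 1.38, 1.93, -0.74, 1.18, -2.32] [-0.41, 0.39, -0.03, 1.96, 0.02, 0.79, 2.63]
-2.8 [-0.78, 0.69, 1.38, 1.93, -0.74, 1.18, -1.92] [-1.42, 0.97, 1.37, 2.0, -1.07, 1.17, -2.38]
-2.4 [-0.78, 0.69, 1.38, 1.93, -0.74, 1.18, -1.52] [-1.42, 0.97, 1.37, 2.0, -1.07, 1.17, -1.98]
-2.0 [-0.56, 0.38, 0.97, 1.93, -0.37, 1.02, -1.43] [-0.99, 0.46, 0.66, 1.99, -0.39, 0.81, -2.11]
-1.6 [-0.58, 0.39, 0.99, 1.93, -0.38, 1.02, -1.02] [-0.95, 0.45, 0.61, 1.99, -0.35, 0.81, -1.74]
-1.2 [-0.57, 0.39, 0.98, 1.93, -0.38, 1.02, -0.63] [-0.89, 0.44, 0.54, 1.98, -0.31, 0.8, -1.38]
-0.8 [-0.57, 0.39, 0.98, 1.93, -0.38, 1.02, -0.23] [-0.86, 0.43, 0.5, 1.98, -0.28, 0.8, -1.0]
-0.4 [-0.57, 0.39, 0.98, 1.93, -0.38, 1.02, 0.17] [-0.88, 0.43, 0.52, 1.98, -0.29, 0.8, -0.59]
-0.0 [-0.57, 0.39, 0.97, 1.93, -0.37, 1.02, 0.57] [-0.83, 0.42, 0.46, 1.98, -0.26, 0.79, -0.22]
0.4 [-0.57, 0.38, 0.97, 1.93, -0.37, 1.02, 0.97] [-0.78, 0.41, 0.4, 1.98, -0.22, 0.79, 0.15]
0.8 [-0.55, 0.37, 0.94, 1.93, -0.35, 1.02, 1.35] [-0.73, 0.4, 0.34, 1.98, -0.18, 0.79, 0.52]
1.2 [-0.51, 0.36, 0.89, 1.93, -0.33, 1.01, 1.73] [-0.67, 0.4, 0.27, 1.97, -0.15, 0.79, 0.88]
1.6 [-0.48, 0.34, 0.85, 1.92, -0.3, 1.01, 2.11] [-0.62, 0.39, 0.21, 1.97, -0.11, 0.79, 1.25]
2.0 [-0.45, 0.33, 0.81, 1.92, -0.28, 1.0, 2.49] [-0.56, 0.39, 0.14, 1.97, -0.07, 0.79, 1.62]
2.4 [1.09, 0.45, -1.03, 1.86, 0.44, 1.08, 2.29] [-0.5, 0.39, 0.07, 1.97, -0.04, 0.79, 1.99]
2.8 [-0.78, 0.69, 1.38, 1.93, -0.74, 1.18, -2.6] [-0.45, 0.39, 0.02, 1.96, -0.01, 0.79, 2.37]
```

```bash
cat > s1.py <<'E'
from h import *
np.set_printoptions(precision=3,suppress=True)
y=-.24
p=read_eef_pos(); movel([p[0],p[1],.30],speed=.25)
move_ptp([*AX,.25],quat(y)); move_gripper(.055,20)
movel([*AX,.15],speed=.25); print("free",read_ft_force(),read_ft_torque())
movel([*AX,.122],speed=.1); print("down",read_ft_force(),read_ft_torque(),read_eef_pos())
move_gripper(.0,20); pause(.2)
print("grip",read_ft_force(),read_ft_torque(),read_finger_gap(),read_grasp_force(),read_eef_pos(),read_time_s())
cv2.imwrite("pics/g1.png",cv2.resize(np.hstack([read_camera("scene")[120:240,130:290,::-1],read_camera("top")[125:245,240:400,::-1]]),(800,300),interpolation=cv2.INTER_CUBIC))
E
python3 s1.py
```

```text
free [0.484 0.434 0.777] [-0.052  0.023  0.   ]
down [-0.627 -0.329 -0.153] [-0.019  0.026  0.055] [ 0.524 -0.17   0.122]
grip [-0.561  0.086  0.277] [-0.007 -0.049  0.029] 5.961013685657641e-07 0.0 [ 0.524 -0.17   0.122] 10.55
```

View pics/g1.png

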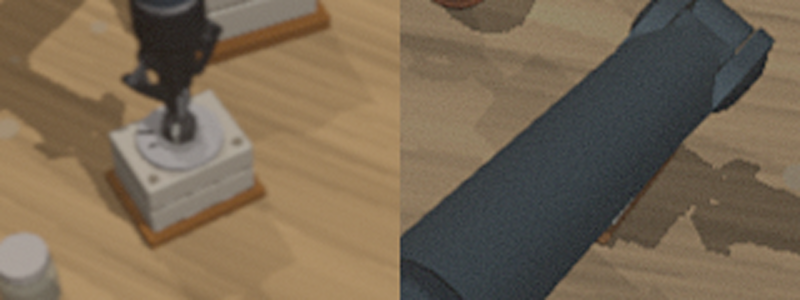

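Run:
```python
from h import *
p=read_eef_pos(); print(p,read_finger_gap(),Ro.from_quat(read_tcp_rot()).as_matrix().round(3).tolist())
A=read_camera("scene")
x,y=[int(v)-40 for v in proj("scene",p)]
J=cv2.resize(A[y:y+80,x:x+80,::-1],(600,600),interpolation=cv2.INTER_CUBIC)
for X,c in((p,(0,0,255)),(p-[0,0,.019],(0,255,0)),([*AX,.13],(255,0,0)),([*AX,.101],(255,255,0))): cv2.circle(J,tuple(int(v) for v in (proj("scene",X)-[x,y]+.5)*7.5),4,c,-1)
cv2.imwrite("pics/g2.png",J)
```

```text
[ 0.523985   -0.16950312  0.12197626] 3.5061482029455476e-05 [[0.238, 0.971, -0.0], [0.971, -0.238, -0.0], [-0.0, -0.0, -1.0]]
```

View pics/g2.png

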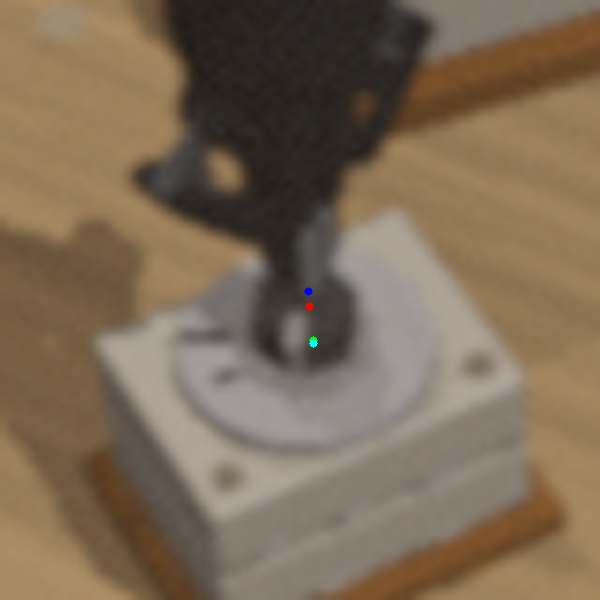

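Run:
```python
from h import *
movel([*AX,.20],speed=.2); p=read_eef_pos(); print(p,read_finger_gap(),read_ft_force(),read_time_s(),proj("scene",[.277,.588,.217]),proj("top",[.277,.588,.217]))
A=read_camera("scene")
x,y=[int(v)-40 for v in proj("scene",p)]
J=cv2.resize(A[y:y+80,x:x+80,::-1],(560,560),interpolation=cv2.INTER_CUBIC)
for X,c in((p,(0,0,255)),(p-[0,0,.019],(0,255,0)),([*AX,.13],(255,0,0)),([*AX,.101],(255,255,0))): cv2.circle(J,tuple(int(v) for v in (proj("scene",X)-[x,y]+.5)*7),3,c,-1)
cv2.imwrite("pics/g3.png",J)
```

```text
[ 0.52376507 -0.16908758  0.19960745] -0.00033062803726729273 [-0.20629708 -0.7994677   0.44664657] 11.2417 [520.31387287 187.46111239] [ 13.18242082 228.50961438]
```

View pics/g3.png

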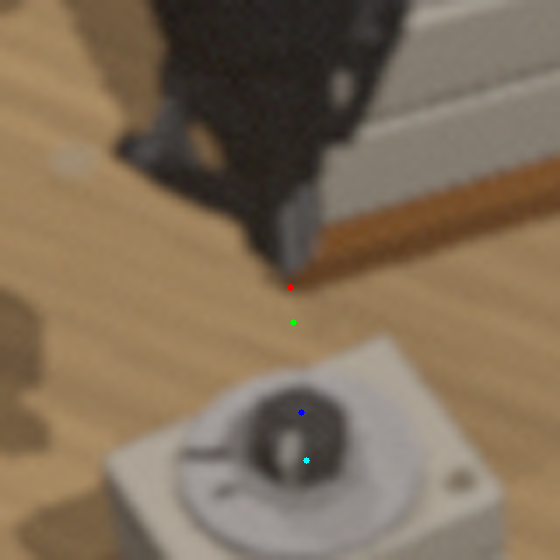

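The shut fingertips show about 9 mm above the reported TCP instead of 19 mm below it. I'll probe against the stud top (0.130) to measure the real offset.

Run:
```python
from h import *
np.set_printoptions(precision=2,suppress=True)
print(read_tcp_rot())
movel([*AX,.128],speed=.2); f0=read_ft_force()
for z in np.arange(.126,.105,-.001):
    movel([*AX,z],speed=.03); f=read_ft_force()-f0; print(round(z,4),f,read_eef_pos()[2].round(4))
    if abs(f[2])>5 or np.linalg.norm(f)>8: break
movel([*AX,.16],speed=.2); print(read_time_s())
```

```text
[ 0.79  0.62 -0.   -0.  ]
0.126 [ 0.34 -0.1  -0.86] 0.1272
0.125 [ 1.07 -0.72 -1.02] 0.1253
0.124 [ 0.1   0.06 -0.34] 0.1239
0.123 [ 0.09 -0.29 -0.25] 0.1229
0.122 [ 0.55 -0.03 -0.69] 0.1219
0.121 [ 0.03 -0.16 -0.4 ] 0.1209
0.12 [-0.12  0.33 -0.51] 0.1199
0.119 [ 1.45  0.07 -0.36] 0.1189
0.118 [-0.14 -0.17 -0.33] 0.1179
0.117 [ 0.68 -0.18 -0.84] 0.1169
0.116 [0.31 1.23 0.21] 0.1161
0.115 [-1.38  1.11  7.44] 0.1161
15.175
```

Run:
```python
from h import *
np.set_printoptions(precision=3,suppress=True)
B=[.57,.03]
movel([*AX,.22],speed=.3); move_ptp([*B,.10],quat(-.24)); movel([*B,.035],speed=.2); pause(.1); f0=read_ft_force()
for z in np.arange(.033,-.022,-.0015):
    movel([*B,z],speed=.06); f=read_ft_force()-f0
    if abs(f[2])>4: break
p=read_eef_pos(); print(z,f,p,read_time_s())
out=[]
for c in P:
    A=read_camera(c); x,y=[int(v)-30 for v in proj(c,[*B,0])]
    J=cv2.resize(A[y-10:y+50,x:x+60,::-1],(400,400),interpolation=cv2.INTER_CUBIC)
    cv2.circle(J,tuple(int(v) for v in (proj(c,[*B,0])-[x,y-10]+.5)*6.667),3,(0,0,255),-1); out.append(J)
cv2.imwrite("pics/g4.png",np.hstack(out)); movel([*B,.06],speed=.2)
```

```text
-0.015000000000000041 [-2.116  0.08   8.536] [ 0.57   0.03  -0.014] 25.2917
```

View pics/g4.png

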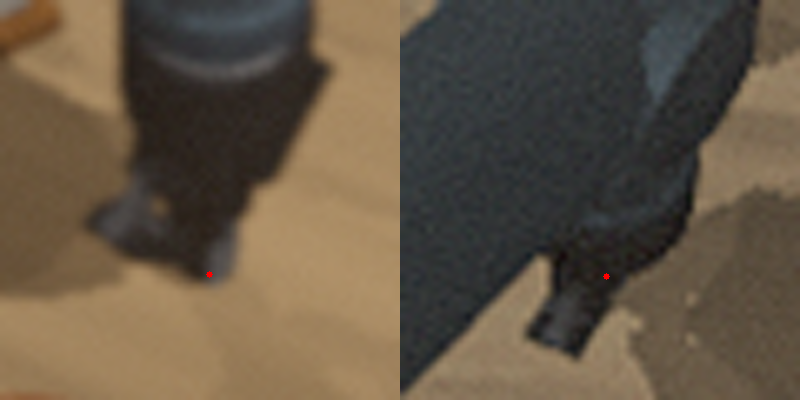

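```bash
cat > s2.py <<'E'
from h import *
import sys
np.set_printoptions(precision=3,suppress=True)
y=-.24; Z=.087
move_gripper(.055,40)
move_ptp([*AX,.15],quat(y)); f0,t0=read_ft_force(),read_ft_torque()
movel([*AX,Z],speed=.15); print("down",read_ft_force()-f0,read_eef_pos())
move_gripper(.0,40)
g=read_finger_gap(); f=read_ft_force()-f0; print("grip",g,f,read_ft_torque()-t0,read_grasp_force(),read_time_s())
if not .033<g<.043: sys.exit("bad gap")
ty=lambda a:np.array([np.cos(a),np.sin(a),0])
print("fy",f@ty(y)); 
a=0
for d in [.35,.3]+[.05]*7:
    a+=d; move_ptp([*AX,Z],quat(y-a)); t=read_ft_torque()-t0; print(round(a,3),t,read_time_s())
    if t[2]>.32: break
u=ty(y-a); f1=(read_ft_force()-f0)@u; movel(np.array([*AX,Z])+.001*u,speed=.02); f2=(read_ft_force()-f0)@u
print("a",a,"fy now",f1,"after 1mm",f2,read_finger_gap(),read_tcp_rot())
movel([*AX,Z],speed=.02); print("end",read_ft_torque()-t0,read_time_s())
E
python3 s2.py
```

```text
down [0.963 0.167 0.123] [ 0.524 -0.169  0.087]
grip 0.03558718235846454 [-0.503  1.544  4.21 ] [0.134 0.151 0.026] 40.167821142822504 28.2417
fy -0.8553323625420267
0.35 [ 0.144  0.03  -0.153] 28.625
0.65 [ 0.006 -0.079 -0.153] 28.975
0.7 [-0.12  -0.172 -0.14 ] 29.225
0.75 [-0.033 -0.233 -0.129] 29.475
0.8 [-0.084 -0.247 -0.172] 29.725
0.85 [-0.098 -0.27  -0.141] 29.975
0.9 [-0.148 -0.316 -0.106] 30.225
0.95 [-0.202 -0.329  0.211] 30.475
1.0 [-0.203 -0.382  0.234] 30.725
a 1.0000000000000002 fy now 0.860487731520365 after 1mm 0.39958707297135 0.03613452262589196 [0.986 0.167 0.001 0.   ]
end [-0.251 -0.368  0.248] 31.225
```

Hand-tight was reached: the torque jumped by 0.35 N m at about 0.93 rad. Next I release, measure the stripe, and pick up the spanner.

```bash
cat >> h.py <<'E'
def stripe(n=3):
    r={}
    for c in P:
        g=np.mean([read_camera(c) for _ in range(n)],0).mean(2).astype(np.float32); A=np.linspace(-3.14,3.14,158)
        v=np.array([np.mean([cv2.getRectSubPix(g,(1,1),tuple(proj(c,[AX[0]+q*np.cos(a),AX[1]+q*np.sin(a),z])))[0,0] for q,z in((.013,.125),(.0155,.124),(.0175,.1225))]) for a in A])
        i=v.argmax(); k=abs(A-A[i])<.3; w=np.clip(v[k]-v[i]+.4*(v[i]-np.median(v)),0,None); r[c]=(round(float((A[k]*w).sum()/w.sum()),3),round(float(v[i]-np.median(v))))
    return r
E
cat > s3.py <<'E'
from h import *
np.set_printoptions(precision=3,suppress=True)
move_gripper(.055); p=read_eef_pos(); movel([p[0],p[1],.13],speed=.2)
yq=quat(SY-np.pi/2); z=-.012
move_ptp([*SP,.06],yq); print("stripe",stripe(),read_time_s()); f0=read_ft_force()
movel([*SP,z],speed=.15); print("down",read_ft_force()-f0,read_eef_pos())
move_gripper(0,110); print("gap",read_finger_gap(),read_grasp_force(),read_ft_force()-f0)
movel([*SP,.1],speed=.2); print("lift",read_finger_gap(),read_grasp_force(),read_ft_force()-f0,read_ft_torque(),read_time_s())
E
python3 s3.py
```

```text
stripe {'scene': (-0.949, 40), 'top': (-0.593, 53)} 33.6083
down [-0.138  0.562  1.727] [ 0.512  0.195 -0.012]
gap 0.02107975162486887 108.35763216018677 [-1.45  -0.103  6.136]
lift 0.02068878440426096 108.20788264274597 [-0.037  0.781 -4.823] [0.047 0.096 0.012] 35.35
```

```bash
cat > s4.py <<'E'
from h import *
np.set_printoptions(precision=3,suppress=True)
N=-.70; u=N+2*np.pi/3
def tcp(u,z,L=.112): return [AX[0]-L*np.cos(u),AX[1]-L*np.sin(u),z]
movel([*SP,.2],speed=.3); move_ptp(tcp(u,.16),quat(u-np.pi/2)); 
movel(tcp(u,.130),speed=.15); pause(.1); f0,t0=read_ft_force(),read_ft_torque(); print(read_qpos(),read_time_s())
out=[]
A=[read_camera(c) for c in P]
for z in (.117,.113,.110,.107,.104,.101,.098,.095,.093):
    movel(tcp(u,z),speed=.05); f=read_ft_force()-f0; print(z,f,(read_ft_torque()-t0),read_eef_pos()[2].round(4))
    if f[2]>12: break
print(read_time_s())
B=[read_camera(c) for c in P]
pic=[]
for S in(A,B):
    for c,I in zip(P,S):
        x,y=[int(v) for v in proj(c,[*AX,.11])]; pic.append(cv2.resize(I[y-35:y+35,x-45:x+45,::-1],(385,300),interpolation=cv2.INTER_CUBIC))
cv2.imwrite("pics/j1.png",np.vstack([np.hstack(pic[:2]),np.hstack(pic[2:])]))
E
python3 s4.py
```

```text
[-0.32   0.496  0.949  1.887 -0.477  1.003  0.662] 38.1
0.117 [ 1.024  0.039 -0.39 ] [ 0.03  -0.061 -0.083] 0.1164
0.113 [-0.622  0.087 -0.216] [ 0.047  0.001 -0.05 ] 0.1127
0.11 [ 0.511  0.291 -0.139] [ 0.013 -0.019 -0.036] 0.1098
0.107 [-0.647  0.174 -1.026] [ 0.039  0.022 -0.058] 0.1068
0.104 [ 0.311  0.084 -0.104] [ 0.023 -0.048 -0.011] 0.1038
0.101 [-0.758 -1.021  0.226] [-0.045 -0.039 -0.06 ] 0.1007
0.098 [ 0.586  0.445 -1.031] [ 0.026 -0.033 -0.002] 0.0978
0.095 [ 0.3   -0.437 -1.138] [ 0.022 -0.05  -0.111] 0.0948
0.093 [ 0.656 -0.049 -0.689] [ 0.01  -0.038 -0.013] 0.0928
40.6083
```

View pics/j1.png

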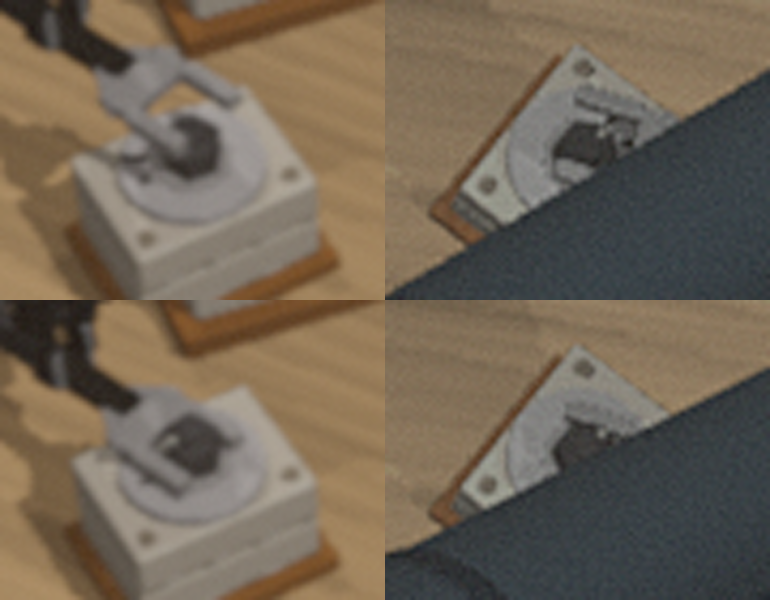

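```bash
cat > s5.py <<'E'
from h import *
np.set_printoptions(precision=3,suppress=True)
u0=-.70+2*np.pi/3; Z=.093
def tcp(u,z=Z,L=.112): return [AX[0]-L*np.cos(u),AX[1]-L*np.sin(u),z]
t0,f0=read_ft_torque(),read_ft_force(); a=0; bite=None; end=.62
while a<end-1e-6:
    a+=min(.05,end-a); u=u0-a; movel(tcp(u),quat(u-np.pi/2),speed=.04)
    t,f=read_ft_torque()-t0,read_ft_force()-f0; print(round(a,3),t,f)
    if bite is None and abs(t[2])>.3: bite=a; end=a+.45; print("bite")
    if np.linalg.norm(f)>40: print("stop"); break
print(bite,a,read_finger_gap(),read_time_s(),read_eef_pos(),tcp(u),stripe(2))
E
python3 s5.py
```

```text
0.05 [-0.138 -0.025  0.039] [ 0.06   0.073 -0.499]
0.1 [-0.035 -0.17   0.072] [ 1.085  1.001 -0.871]
0.15 [-0.003 -0.389  0.132] [ 1.069 -0.002 -0.503]
0.2 [-0.051 -0.453  0.048] [2.099 0.411 0.938]
0.25 [-0.005 -0.568  0.025] [1.56  1.393 0.171]
0.3 [ 0.079 -0.704  0.039] [ 3.853  1.178 -0.638]
0.35 [ 0.14  -0.847 -0.031] [3.776 0.421 0.449]
0.4 [ 0.209 -0.916 -0.044] [3.455 1.768 0.331]
0.45 [ 0.262 -1.117 -0.057] [ 5.022  1.445 -0.339]
0.5 [ 0.2  -1.13 -0.02] [ 5.187  1.487 -0.541]
0.55 [ 0.221 -1.175 -0.045] [ 5.231  1.539 -0.296]
0.6 [ 0.245 -1.184 -0.032] [ 5.131  1.154 -0.795]
0.62 [ 0.142 -1.263  0.004] [ 4.953  1.116 -0.695]
None 0.62 0.020634163544577738 44.4583 [ 0.445 -0.248  0.093] [np.float64(0.4439374540905485), np.float64(-0.24781978512800562), 0.093] {'scene': (-1.386, 24), 'top': (-1.054, 54)}
```

```bash
cat > st.py <<'E'
from h import *
CA={"scene":[.5279,-.1671],"top":[.5223,-.1685]}
def st(I):
    r={}
    for c in P:
        g=I[c].astype(np.float32).mean(2); A=np.linspace(-3.14,3.14,315); X=CA[c]
        v=np.array([np.mean([cv2.getRectSubPix(g,(1,1),tuple(proj(c,[X[0]+q*np.cos(a),X[1]+q*np.sin(a),z])))[0,0] for q,z in((.013,.125),(.0155,.124),(.0175,.1225))]) for a in A])
        i=v.argmax(); k=abs(A-A[i])<.3; w=np.clip(v[k]-v[i]+.4*(v[i]-np.median(v)),0,None); r[c]=(round(float((A[k]*w).sum()/w.sum()),3),round(float(v[i]-np.median(v))))
    return r
def grab(n,f):
    I={c:np.mean([read_camera(c) for _ in range(n)],0) for c in P}; np.savez(f,**I); return I
E
python3 - <<'E'
from st import *
I=np.load("avg.npz"); print(st(I)); print(st(grab(3,"now.npz")))
I=np.load("now.npz");pic=[]
for c in P:
    x,y=[int(v) for v in proj(c,[*CA[c],.11])]; J=cv2.resize(I[c][y-30:y+30,x-30:x+30,::-1],(400,400),interpolation=cv2.INTER_CUBIC).clip(0,255).astype(np.uint8)
    X=np.array([*CA[c],0])
    L=lambda w:tuple(int(v) for v in (proj(c,w)-[x-30,y-30]+.5)*6.667)
    for a,z,r0,r1,col in((-1.146,.098,.029,.047,(0,255,0)),(-.546,.098,.029,.038,(0,0,255))):
        d=np.array([np.cos(a),np.sin(a),0]); cv2.line(J,L(X+r0*d+[0,0,z]),L(X+r1*d+[0,0,z]),col,1)
    pic.append(J)
cv2.imwrite("pics/k1.png",np.hstack(pic))
E
```

```text
{'scene': (0.171, 42), 'top': (0.217, 46)}
{'scene': (-1.594, 22), 'top': (-1.003, 48)}
```

View pics/k1.png

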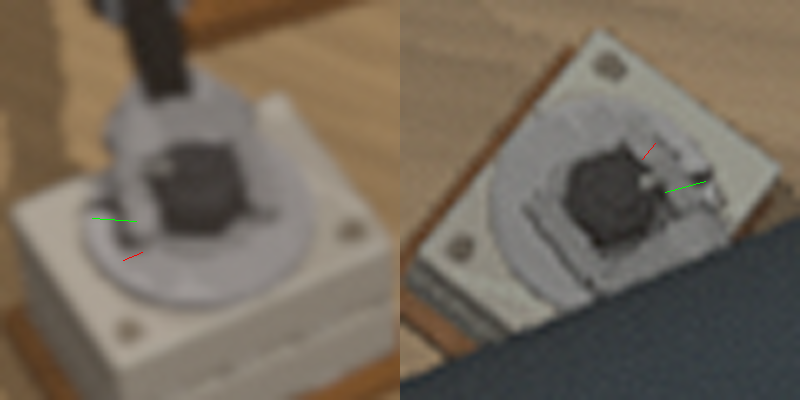

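The top view puts the stripe about 0.14 rad short of the long mark, so stiff is roughly 0.46. The scene view is confused by the spanner steel next to the stripe. I'll turn a little further, measure again, then unload.

```bash
cat > s6.py <<'E'
from st import *
np.set_printoptions(precision=3,suppress=True)
u0=-.70+2*np.pi/3; Z=.093
def tcp(u,z=Z,L=.112): return [AX[0]-L*np.cos(u),AX[1]-L*np.sin(u),z]
def go(a): u=u0-a; movel(tcp(u),quat(u-np.pi/2),speed=.05)
go(.74); print(.74,read_ft_force(),st(grab(3,"n1.npz")),read_time_s())
for a in(.69,.65,.62,.59): go(a); pause(.05); print(a,read_ft_force(),read_ft_torque())
print(st(grab(3,"n2.npz")),read_time_s())
E
python3 s6.py
```

```text
0.74 [ 8.303 -1.877 -8.203] {'scene': (-1.67, 27), 'top': (-1.098, 64)} 45.675
0.69 [ 5.054 -0.189 -5.012] [-0.018 -1.117 -0.057]
0.65 [ 2.062 -2.676 -3.222] [-0.407 -0.441 -0.246]
0.62 [-0.186 -1.956 -4.518] [-0.679 -0.132 -0.277]
0.59 [ 0.955 -1.861 -4.889] [-0.618 -0.149 -0.245]
{'scene': (-1.668, 19), 'top': (-1.103, 56)} 47.1833
```

```bash
cat > s7.py <<'E'
from st import *
np.set_printoptions(precision=3,suppress=True)
p=read_eef_pos(); 
for z in(.11,.14,.2): movel([p[0],p[1],z],speed=.12); print(read_ft_force())
move_ptp([*SP,.12],quat(SY-np.pi/2)); print(st(grab(4,"n3.npz")),read_finger_gap(),read_time_s())
I=np.load("n3.npz");pic=[]
for c in P:
    x,y=[int(v) for v in proj(c,[*CA[c],.11])]; J=cv2.resize(I[c][y-25:y+25,x-25:x+25,::-1],(400,400),interpolation=cv2.INTER_CUBIC).clip(0,255).astype(np.uint8); pic.append(J)
cv2.imwrite("pics/k2.png",np.hstack(pic))
E
python3 s7.py
```

```text
[-0.298 -1.121 -5.307]
[ 0.712  0.771 -4.798]
[-0.521 -0.384 -4.655]
{'scene': (2.451, 26), 'top': (-1.098, 58)} 0.020546159877113262 50.6
```

View pics/k2.png

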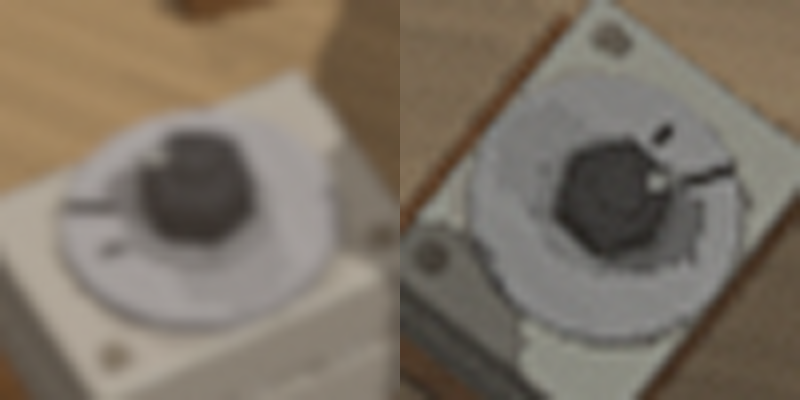

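Run:
```python
from st import *
np.set_printoptions(precision=4,suppress=True)
I=np.load("n3.npz"); O=np.load("avg.npz")
def cen(c,uv,sgn,r=4,J=I):
    g=cv2.GaussianBlur(J[c].astype(np.float32).mean(2),(0,0),.6)*sgn; x,y=[int(round(v)) for v in uv]; w=g[y-r:y+r+1,x-r:x+r+1]; w=np.clip(w-np.percentile(w,80),0,None); Y,X=np.mgrid[y-r:y+r+1,x-r:x+r+1]; return np.array([(X*w).sum(),(Y*w).sum()])/w.sum()
k={"scene":dict(stripe=(155,155),long=(92,207),short=(113,250)),"top":dict(stripe=(656,183),long=(710,177),short=(663,133))}
for c in P:
    x,y=[int(v) for v in proj(c,[*CA[c],.11])]; off=400 if c=="top" else 0
    pix={n:np.array([(a-off)/8+x-25-.5,b/8+y-25-.5]) for n,(a,b) in k[c].items()}
    m={n:cen(c,pix[n],1 if n=="stripe" else -1,3) for n in pix}
    S,L=atz(c,m["short"],.098)[:2],atz(c,m["long"],.098)[:2]
    # axis from the marks: |S-C|=.0335, |L-C|=.038
    d=L-S; D=np.linalg.norm(d); print(c,m,"S-L dist",D,"expected",np.sqrt(.0335**2+.038**2-2*.0335*.038*np.cos(.6)))
    al=(.0335**2-.038**2+D*D)/2/D; h=np.sqrt(.0335**2-al**2); C=S+al*d/D+h*np.array([d[1],-d[0]])/D
    C2=np.array(CA[c])
    for nm,X in(("marks",C),("edge",C2),("AX",AX)):
        for z in(.123,): 
            v=atz(c,m["stripe"],z)[:2]-X; a=lambda w:np.arctan2(w[1],w[0]); print(nm,X,z,"stripe r",np.linalg.norm(v),"ang",a(v),"short",a(S-X),"long",a(L-X),"stiff~",.6+a(L-X)-a(v))
print(tri(*[cen(c,[ (k[c]["stripe"][0]-(400 if c=="top" else 0))/8+int(proj(c,[*CA[c],.11])[0])-25.5, k[c]["stripe"][1]/8+int(proj(c,[*CA[c],.11])[1])-25.5],1,3) for c in P]))
```

```text
scene {'stripe': array([194.0631, 163.806 ]), 'long': array([189.9227, 172.1061]), 'short': array([192.8363, 176.1943])} S-L dist 0.017388681241709794 expected 0.02156259549404846
marks [ 0.5145 -0.1711] 0.123 stripe r 0.02583717664339908 ang -1.3244554196713554 short -0.5431118617246685 long -1.0183312482519489 stiff~ 0.9061241714194065
edge [ 0.5279 -0.1671] 0.123 stripe r 0.029923817539411767 ang -1.8091641034188908 short -0.9482148305584127 long -1.391912810054405 stiff~ 1.017251293364486
AX [ 0.524  -0.1695] 0.123 stripe r 0.026864861793656287 ang -1.6889018809332186 short -0.778058324595047 long -1.2716437006282575 stiff~ 1.0172581803049612
top {'stripe': array([333.9684, 179.5657]), 'long': array([337.7018, 181.6614]), 'short': array([330.5573, 177.828 ])} S-L dist 0.022721395571150337 expected 0.02156259549404846
marks [ 0.5162 -0.1747] 0.123 stripe r 0.026150951826188096 ang -0.5527986621910146 short -0.2383216663413321 long -0.8731391257762905 stiff~ 0.2796595364147241
edge [ 0.5223 -0.1685] 0.123 stripe r 0.025626466773159207 ang -0.8908139477996677 short -0.49049972649713985 long -1.0934026434266315 stiff~ 0.3974113043730362
AX [ 0.524  -0.1695] 0.123 stripe r 0.023790057047495376 ang -0.9199526432844606 short -0.4875936166652718 long -1.1209718505141981 stiff~ 0.39898079277026244
(array([ 0.5338, -0.1858,  0.1411]), [array([0.2, 0. ]), array([ 0.2, -0. ])])
```

Run:
```python
from st import *
np.set_printoptions(precision=4,suppress=True)
I=np.load("n3.npz"); V={}
k={"scene":dict(stripe=(155,156),long=(90,207),short=(113,249)),"top":dict(stripe=(656,183),long=(710,177),short=(663,133))}
a=lambda w:np.arctan2(w[1],w[0])
for c in P:
    x,y=[int(v) for v in proj(c,[*CA[c],.11])]; off=400 if c=="top" else 0
    px={n:np.array([(q-off)/8+x-25.5,b/8+y-25.5]) for n,(q,b) in k[c].items()}; V[c]=px
    g=I[c].mean(2); u,v=px["stripe"].round().astype(int); print(c,px,"\n",g[v-5:v+5,u-5:u+7].round().astype(int))
    S,L=[atz(c,px[n],.098)[:2] for n in("short","long")]
    # best axis per camera from both marks, with PSI fixed
    C=(S-.0335*np.array([np.cos(PSI),np.sin(PSI)])+L-.038*np.array([np.cos(PSI-.6),np.sin(PSI-.6)]))/2
    for X in(C,np.array(CA[c]),AX):
        for z in(.121,.125):
            w=atz(c,px["stripe"],z)[:2]-X; print(X,z,"r",np.linalg.norm(w).round(4),"stripe",a(w).round(3),"short",a(S-X).round(3),"long",a(L-X).round(3))
for n in V["top"]: print(n,tri(V["scene"][n],V["top"][n]))
```

```text
scene {'stripe': array([195.875, 166.   ]), 'long': array([187.75 , 172.375]), 'short': array([190.625, 177.625])} 
 [[132 133 134 137 141 143 146 150 152 154 154 154]
 [130 135 142 149 156 158 155 152 150 150 150 150]
 [138 147 154 160 163 159 145 127 114 110 110 111]
 [151 158 162 163 159 146 120  92  76  73  74  76]
 [161 163 160 155 148 133 106  82  70  69  69  71]
 [162 159 149 138 134 130 110  85  72  72  73  72]
 [158 150 136 115 106 104  93  74  68  69  72  70]
 [143 130 117  93  75  73  71  66  63  64  65  65]
 [126 116 105  83  64  62  68  66  62  62  63  64]
 [119 114 104  82  62  62  66  69  67  66  66  66]]
[ 0.5222 -0.1736] 0.121 r 0.0151 stripe -1.459 short -0.551 long -1.138
[ 0.5222 -0.1736] 0.125 r 0.0137 stripe -1.232 short -0.551 long -1.138
[ 0.5279 -0.1671] 0.121 r 0.0219 stripe -1.757 short -0.814 long -1.326
[ 0.5279 -0.1671] 0.125 r 0.0194 stripe -1.632 short -0.814 long -1.326
[ 0.524  -0.1695] 0.121 r 0.0191 stripe -1.578 short -0.682 long -1.22
[ 0.524  -0.1695] 0.125 r 0.0172 stripe -1.412 short -0.682 long -1.22
top {'stripe': array([331.5  , 182.375]), 
[... 566 characters left out ...]
 90  93  87 122]]
[ 0.5255 -0.1703] 0.121 r 0.0134 stripe -1.229 short -0.53 long -1.158
[ 0.5255 -0.1703] 0.125 r 0.0124 stripe -1.289 short -0.53 long -1.158
[ 0.5223 -0.1685] 0.121 r 0.0163 stripe -1.078 short -0.527 long -1.103
[ 0.5223 -0.1685] 0.125 r 0.0152 stripe -1.118 short -0.527 long -1.103
[ 0.524  -0.1695] 0.121 r 0.0146 stripe -1.149 short -0.527 long -1.13
[ 0.524  -0.1695] 0.125 r 0.0136 stripe -1.198 short -0.527 long -1.13
stripe (array([ 0.5288, -0.1831,  0.1283]), [array([0.6, 0.1]), array([ 0.6, -0.1])])
long (array([ 0.5403, -0.2055,  0.1014]), [array([0.3, 0.1]), array([ 0.3, -0.1])])
short (array([ 0.5535, -0.1874,  0.1028]), [array([0.4, 0.1]), array([ 0.4, -0.1])])
```

The two mark-calibrated views and the spanner's end angle all put the nut 0.55–0.75 rad past hand-tight, which is inside the limits. Next I lay the spanner down where it first lay.

Run:
```python
from h import *
np.set_printoptions(precision=3,suppress=True)
movel([*SP,.0],speed=.15); f0=read_ft_force()
for z in(-.006,-.009,-.011,-.0125):
    movel([*SP,z],speed=.04); f=read_ft_force()-f0; print(z,f)
    if f[2]>5: break
move_gripper(.06,20); movel([*SP,.12],speed=.2); pause(.2); print(read_finger_gap(),read_ft_force(),read_time_s())
import refine as r
p,f=r.fit(r.spM,[*SP,SY],["scene","top"]); print("spanner fit",p,f)
```

```text
-0.006 [-0.823 -0.096 -0.837]
-0.009 [ 0.372 -1.312 -0.921]
-0.011 [-2.873 -0.112  6.191]
0.060266097882666396 [ 0.398  1.746 -1.074] 53.8167
spanner fit [0.5112 0.1943 0.0188] 2.040847063064575
```

```bash
python3 -c "
from bench import *
print(sign_off(),read_time_s())"
```

```text
the job is handed in; nothing more can be done
the job is handed in; nothing more can be done
```

I handed the job in at about 54 s: the nut was run to hand-tight with the fingers and then tightened with the spanner to an estimated 0.55–0.75 rad beyond (target 0.6, limits 0.42–0.8). The spanner is back on the bench where it started. The arm never worked near the bowl, jar and cutter, though I did not re-measure where they stand, and `sign_off` returned no verdict.

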